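# Make up two guest toiletry kits on the dresser

### The job

Make up the two guest kits from the things standing on the dresser. The wooden organiser gets the steel atomizer in the well next to its blue tile and the red nail varnish in its other well; the white organiser gets the brass atomizer in the well next to its blue tile, the cream jar in the middle well and the green nail varnish in the well farthest from the blue tile. Stand each thing upright on the floor of its well and let go, without dropping or knocking over anything, and leave the small canister, the photo stand and the ring tray where they are.

Things in the scene. Friction and masses are not known exactly. Their poses are not given: they have to be found in the camera images.
- steel_atomizer_mid (a point): Stainless steel perfume atomizer, a silver cylinder 32 mm in diameter for its lower 70 mm, with a 25 mm push dispenser on top, 90 mm high in all, 120 g. Stands upright; this point is on its axis, half-way up (45 mm above its underside); z up along the axis.
- brass_atomizer_mid (a point): Brass (gold-coloured) perfume atomizer of the same form: 32 mm in diameter for its lower 70 mm, a 25 mm push dispenser on top, 90 mm high in all, 120 g. Stands upright; this point is on its axis, half-way up (45 mm above its underside); z up along the axis.
- red_varnish_mid (a point): Red nail-varnish bottle: round body 30 mm in diameter and 42 mm high, then a shoulder and a red cap 18 mm in diameter, 70 mm high in all, 60 g. Stands upright; this point is on its axis, half-way up (35 mm above its underside); z up along the axis.
- green_varnish_mid (a point): Green nail-varnish bottle of the same form: round body 30 mm in diameter and 42 mm high, then a shoulder and a green cap 18 mm in diameter, 70 mm high in all, 60 g. Stands upright; this point is on its axis, half-way up (35 mm above its underside); z up along the axis.
- cream_jar_mid (a point): Amber cream jar with a white lid, a cylinder 42 mm in diameter, 58 mm high, 130 g. Stands upright; this point is on its axis, half-way up (29 mm above its underside); z up along the axis. Grip it about 10 mm above this point so that the fingertips clear the organiser's rim.
- wood_tray: Wooden kit organiser, a light wood block 80 x 160 mm with two wells and a blue tile strip along the top of one short edge, fixed. Origin: centre of its underside; x across, y along the block towards the blue tile, z up. 14 mm high; square wells with dark grey floors, 58 mm wide, 9 mm deep (floor 5 mm above the underside). Well centres on the y axis: y = +35 mm (next to the blue tile) and y = -35 mm.
- white_tray: White kit organiser, a white ceramic block 80 x 230 mm with three wells and a blue tile strip along the top of one short edge, fixed. Origin: centre of its underside; x across, y along the block towards the blue tile, z up. 14 mm high; square wells with dark grey floors, 58 mm wide, 9 mm deep (floor 5 mm above the underside). Well centres on the y axis: y = +70 mm (next to the blue tile), 0 (middle) and -70 mm (farthest).
- canister: Bystander: small white, blue and yellow talavera canister, loose, 88 mm in diameter, 110 mm high, beyond the stock; two larger fixed ones (up to 116 mm in diameter, 150 mm high) stand in a row to its left and a little farther back. Origin: centre of its underside, z up.
- photo_stand: Bystander: small empty plastic photo stand with a spring clip, loose, base 50 x 90 mm, 76 mm high, at the left of the work. Origin: centre of its underside, z up.
- ring_tray: Bystander: round green glass ring tray, loose, 100 mm in diameter, 16 mm high, with a 40 mm cone in the middle, at the right of the work. Origin: centre of its underside, z up.
There are look-alikes about, which are no part of the job. Of the things shaped like the part that bears brass_atomizer_mid, the brass one is meant. What is shaped like the wood_tray but purple is not meant.

How it is judged (in metres and radians):
At the end, for the whole second after the job is handed in: Each of the five things stands (tilt under 0.15 rad) on the floor of its own well, its axis within 16 mm of the well's centre in the organiser's x and y and its height within 4 mm, at rest and released; the small canister, photo stand and ring tray are within 20 mm of where they were (x of steel_atomizer_mid in the frame of wood_tray between -0.016 and 0.016 m and y of steel_atomizer_mid in the frame of wood_tray between 0.019 and 0.051 m and z of steel_atomizer_mid in the frame of wood_tray between 0.046 and 0.054 m and angle between each of steel_atomizer_mid, red_varnish_mid, brass_atomizer_mid, cream_jar_mid, green_varnish_mid's own z axis and vertical below 0.15 rad and linear speed of each of steel_atomizer, red_varnish, brass_atomizer, cream_jar, green_varnish below 0.02 m/s and contact force between each of steel_atomizer, red_varnish, brass_atomizer, cream_jar, green_varnish and the fingers below 0.05 N and x of red_varnish_mid in the frame of wood_tray between -0.016 and 0.016 m and y of red_varnish_mid in the frame of wood_tray between -0.051 and -0.019 m and z of red_varnish_mid in the frame of wood_tray between 0.036 and 0.044 m and x of brass_atomizer_mid in the frame of white_tray between -0.016 and 0.016 m and y of brass_atomizer_mid in the frame of white_tray between 0.054 and 0.086 m and z of brass_atomizer_mid in the frame of white_tray between 0.046 and 0.054 m and x of cream_jar_mid in the frame of white_tray between -0.016 and 0.016 m and y of cream_jar_mid in the frame of white_tray between -0.016 and 0.016 m and z of cream_jar_mid in the frame of white_tray between 0.03 and 0.038 m and x of green_varnish_mid in the frame of white_tray between -0.016 and 0.016 m and y of green_varnish_mid in the frame of white_tray between -0.086 and -0.054 m and z of green_varnish_mid in the frame of white_tray between 0.036 and 0.044 m and distance of each of canister, photo_stand, ring_tray from where it was at the start of the episode below 0.02 m); the robot touches nothing.
It fails at once if one of the five things is knocked over (angle between any of steel_atomizer_mid, red_varnish_mid, brass_atomizer_mid, cream_jar_mid, green_varnish_mid's own z axis and vertical above 1 rad).
It fails at once if one of the five things is dropped (falls freely by more than about 20 mm) ((linear speed of steel_atomizer above 0.65 m/s and contact force between steel_atomizer and the fingers below 0.01 N) or (linear speed of red_varnish above 0.65 m/s and contact force between red_varnish and the fingers below 0.01 N) or (linear speed of brass_atomizer above 0.65 m/s and contact force between brass_atomizer and the fingers below 0.01 N) or (linear speed of cream_jar above 0.65 m/s and contact force between cream_jar and the fingers below 0.01 N) or (linear speed of green_varnish above 0.65 m/s and contact force between green_varnish and the fingers below 0.01 N)).
It fails at once if the canister is pushed more than 20 mm or tipped (distance of canister from where it was at the start of the episode above 0.02 m or angle between canister's own z axis and vertical above 0.3 rad).
It fails at once if the photo stand is pushed more than 20 mm or tipped (distance of photo_stand from where it was at the start of the episode above 0.02 m or angle between photo_stand's own z axis and vertical above 0.3 rad).
It fails at once if the ring tray is pushed more than 20 mm or tipped (distance of ring_tray from where it was at the start of the episode above 0.02 m or angle between ring_tray's own z axis and vertical above 0.3 rad).
It also fails if it takes over 138 s, if anything falls off the work surface, if the arm or the gripper's body presses on something with over 40 N, if the wrist force passes 120 N, or if a joint passes its speed limit or range.

### The arm

A 7-joint arm with a two-finger parallel gripper is mounted at the origin on the work surface. World frame = base frame: x ahead of the robot, y to its left, z up, the work surface at z = 0. Lengths are in m, angles in degrees, forces in N, time in s.
With the tool pointing down it reaches from about 0.425 to 1.025 m from the base axis. Payload 3.6 kg.
Tool frame: the origin (TCP) lies at the very end of the fingers, on their centre line; the grasp point (between the pads) lies manip.grip_depth behind it (manip.grip_depth is the distance from the TCP to the grasp point, in m); z points along the fingers, y is the line along which they close (so a half turn about z gives the same grasp; the last joint's range is limited). The gripper opens to 85 mm and grips with 20 to 120 N. Pads are 22 mm wide; open, the fingers measure 114 mm over their backs; the gripper's body (76 mm by 85 mm) begins 54 mm behind the grasp point. The pads swing forward as they close: fully open they stand 13 mm farther back than shut.
Start: joints at [63.111, 33.873, 2.773, 92.16, -1.908, 54.013, -1.931], TCP at [0.266, -0.674, 0.231] pointing down, gripper open.
Joint ranges: [-153.93, 153.93], [-27.13, 128.08], [-72.61, 78.16], [10.71, 143.7], [-87.88, 267.88], [4.46, 118.87], [-176.78, 176.78]. Speed limits (degrees/s): [147.25, 147.25, 180, 180, 180, 180, 180].

### API

Orientations are given as a 3x3 rotation matrix whose columns are the frame's x, y, z axes.
In Python, from workcell import manip gives the robot as it stands. The module is installed in compiled form; this text tells all that it offers.
- The arm moves only by the tool servo_tool, never from a script. Its arguments are lists of equal length, an entry for each row: "translation": the shift along the tool's x, y, z normalised to -1 to 1, where 1 is 80 mm, a list of three; "yaw": the turn about the tool's z normalised to -1 to 1, where 1 is 360 degrees. In form: {"translation": [[x, y, z], ...], "yaw": [yaw, ...]}. A call has 1 to 5 rows; each row is the pose to reach, as a shift and turn from the pose commanded when the call began, along the tool's axes at that moment, turning the shorter way round; what a row does not reach only later rows make up. A row lasts 1/8 s, in which the tool goes at most 62.5 mm and 10.7 degrees, less where a joint would pass 70% of its speed; a pose out of reach is approached as far as the arm can. A call with a number of a shift or a turn outside -1 to 1 is refused whole. A call with a gripper value outside its range is refused whole. "claw" is the closure, from -1 (fully open) to 1 (shut), so that 0 is half open, set as the call begins (left out, the last holds). The fingers move at their own pace and stop on an object; "newtons" is the grip in N (left out, the last holds). Time passes only in rows, so rows that repeat a pose let the fingers close. It gives the time, the measured TCP pose, the force, the opening and the grip force at its end, in the units of the state.
- manip.get_obs(): the state, without advancing time (a new reading comes with each control period).
- manip.capture(name): name is "scene" or "top" or "wrist"; returns the picture (420x560x3 uint8, red, green, blue); there is no depth.
- manip.camera_info(name): a dict with "fov_y" (degrees; the focal length in pixels is half the picture's height over the tangent of half this angle, whatever the lens; pixels are square), "cx", "cy" (the principal point, pixels), "k1" (the pictures are not rectified: a ray, as slopes to the right and down, at radius r is drawn at 1 + k1 r^2 times it, then the intrinsics apply), "rvec" (rotation vector, rad) and "tvec" (3), from world to camera coordinates, as OpenCV has them. Camera axes: x right, y down, z forward; pixel columns grow to the right and rows downward; lengths in m; the calibration is good to about 2 mm. A picture is of the moment at which its call begins: read the wrist's pose just before it. camera_info takes no time and is no camera call; for the wrist camera it gives the pose at the moment of the call.
- manip.sign_off(): hands the job in; it is judged then, once.
The state is a dict: "time_s": time; "qpos": joint angles; "dq": joint speeds; "joint_torque": joint torques, N m; "tool_pos": TCP position; "ee_rot": TCP orientation; "contact_force": force on the tool from outside, world axes, zero at the start; "torque": the same for the moment, N m; "width": finger opening in m; "finger_force": force on a finger pad.
Only numpy, scipy, OpenCV 4.12 (cv2) and the standard library are available. Lean on these libraries where they do the work, as an engineer would, in place of code of your own. Each camera call takes 0.05 s, during which the arm holds its last target. There are 200 camera calls.

## Working session

There is one attempt and no reset: what is moved stays moved. The work goes in short steps, Python scripts to look and compute and a tool call to move; the robot and the scene stay as the last step left them, time stands still between calls to the robot, and variables do not carry over. Pictures are saved under pics/ and viewed, at most 14 in all, crops included, and the job is handed in when it is done.

Besides the shell and the picture viewer there is one more tool, called after ">>>" as name([rows], argument=value, ...), one row to a line, values as JSON. servo_tool: Moves the arm, as the interface text tells. Scaled input: -1 to 1 covers 80 mm each way for a shift and 360 degrees each way for a turn. Its arguments: {"type":"object","properties":{"translation":{"type":"array"},"yaw":{"type":"array"},"claw":{"type":"number"},"newtons":{"type":"number"}},"required":["translation","yaw"]}

```bash
mkdir -p pics; cat > h.py <<'E'
import numpy as np, cv2
from workcell import manip
def cam(n):
    c=manip.camera_info(n); f=210/np.tan(np.radians(c["fov_y"])/2)
    R=cv2.Rodrigues(np.array(c["rvec"],float))[0]; t=np.array(c["tvec"],float).ravel()
    return f,c["cx"],c["cy"],c["k1"],R,t
def ray(C,u,v):
    f,cx,cy,k,R,t=C; d=np.array([(u-cx)/f,(v-cy)/f]); s=d.copy()
    for _ in range(30): s=d/(1+k*(s@s))
    return -R.T@t, R.T@np.array([s[0],s[1],1])
def onz(C,u,v,z):
    o,d=ray(C,u,v); return o+d*(z-o[2])/d[2]
def proj(C,p):
    f,cx,cy,k,R,t=C; q=R@np.array(p)+t; s=q[:2]/q[2]; s=s*(1+k*(s@s)); return s*f+[cx,cy]
def snap(n,name):
    C=cam(n); im=manip.capture(n); cv2.imwrite(f"pics/{name}.png",im[:,:,::-1]); return C,im
E
python3 - <<'E'
from h import *
o=manip.get_obs(); print(o["time_s"],o["tool_pos"],o["ee_rot"],o["width"],manip.grip_depth)
for n in("scene","top","wrist"):
    C,im=snap(n,n+"0"); print(n,manip.camera_info(n),-C[4].T@C[5])
E
```

```text
0.0 [ 0.26578506 -0.67363072  0.23014508] [[ 9.30190182e-01  3.67076777e-01 -9.30050159e-04]
 [ 3.67077935e-01 -9.30187980e-01  2.02785162e-03]
 [-1.20744243e-04 -2.22768856e-03 -9.99997511e-01]] 0.08533767512542065 0.0187
scene {'fov_y': 51.18796041251712, 'cx': 271.7152607526241, 'cy': 210.84397309751617, 'k1': 0.005305961521664417, 'rvec': array([ 2.32259522,  0.83757447, -0.31531986]), 'tvec': array([-0.41824367, -0.23375468,  1.38743252])} [ 1.01275496 -0.55035683  0.90883043]
top {'fov_y': 54.48424868002792, 'cx': 282.8911164054583, 'cy': 209.19621269523165, 'k1': -0.10122539571353995, 'rvec': array([ 2.16560695, -2.12028437,  0.1933122 ]), 'tvec': array([-0.02705417,  0.54506256,  1.09194574])} [3.59636011e-01 5.41508753e-04 1.16654716e+00]
wrist {'fov_y': 60.79317687081323, 'cx': 274.84100279095037, 'cy': 202.06804305590646, 'k1': -0.0241375648143121, 'rvec': array([-2.36588923,  1.60898045,  0.26677768]), 'tvec': array([-0.72459288, -0.0423239 ,  0.37982691])} [ 0.34213512 -0.64461049  0.37188791]
```

View pics/top0.png

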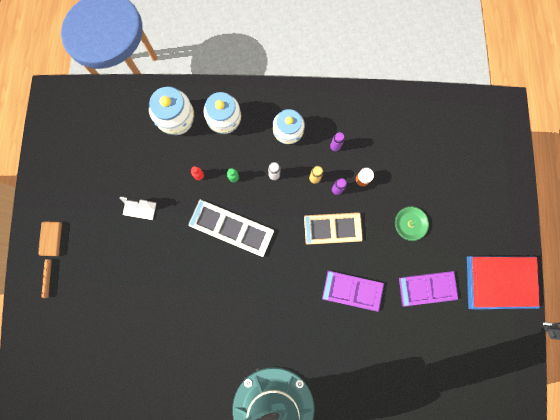

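View pics/scene0.png

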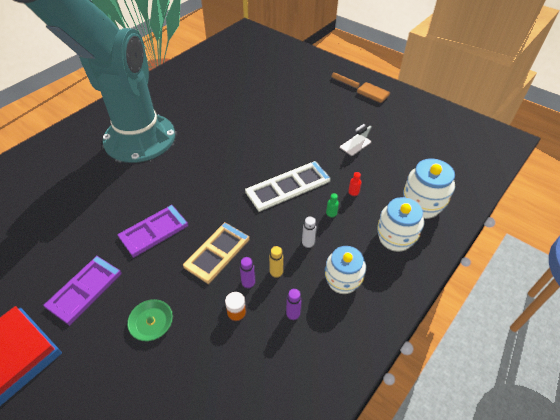

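The top view shows the stock: red (197,173), green (233,175), steel (274,171), brass (316,175) and cream jar (365,177), with purple decoys nearby. The white organiser is at (231,228) with its tile at the left, and the wooden one is at (334,229) with its tile at the left. The scene view shows the same things. Next I measure.

```bash
cat > m.py <<'E'
from h import *
T=cam("top"); S=cam("scene")
it=cv2.imread("pics/top0.png"); isx=cv2.imread("pics/scene0.png")
def blob(im,seed,r,thr=None):
    """connected bright (non-black) region near seed"""
    hsv=cv2.cvtColor(im,cv2.COLOR_BGR2HSV); m=((hsv[...,2]>50)).astype(np.uint8)
    n,l,st,ce=cv2.connectedComponentsWithStats(m,connectivity=4)
    y0,x0=seed[1],seed[0]; w=l[y0-r:y0+r+1,x0-r:x0+r+1]; w=w[w>0]
    k=np.bincount(w).argmax(); return (l==k).astype(np.uint8),st[k],ce[k]
def tri(a,b):
    o1,d1=ray(T,*a);o2,d2=ray(S,*b)
    d1/=np.linalg.norm(d1);d2/=np.linalg.norm(d2)
    s=np.linalg.lstsq(np.c_[d1,-d2],o2-o1,rcond=None)[0]
    p,q=o1+s[0]*d1,o2+s[1]*d2
    return (p+q)/2,np.linalg.norm(p-q)
items={"red":((197,173),(355,186),.070),"green":((233,175),(333,206),.070),"steel":((274,171),(309,232),.09),"brass":((316,175),(276,262),.09),"jar":((365,177),(236,306),.058),
"purp1":((337,142),(293,304),.09),"purp2":((340,186),(247,272),.09)}
def rect(m):
    c=max(cv2.findContours(m,0,1)[0],key=cv2.contourArea); return c
for n,(a,b,h) in items.items():
    ma,sa,ca=blob(it,a,2);mb,sb,cb=blob(isx,b,2)
    p,g=tri(ca,cb); print(n,p.round(4),"gap",round(g,4),"h/2",h/2,sa[2:],sb[2:], onz(T,*ca,h/2)[:2].round(4),onz(S,*cb,h/2)[:2].round(4))
for n,a,b,L in(("white",(212,214),(262,195),.23),("wood",(334,212),(214,277),.16)):
  for nm,im,C,s in(("top",it,T,a),("scene",isx,S,b)):
    m,st,ce=blob(im,s,4); c=rect(m)
    P=np.array([onz(C,*q[0],.014)[:2] for q in c]).astype(np.float32)
    r=cv2.minAreaRect(P*1000); print(n,nm,r, cv2.boxPoints(r).round(0).tolist())
    # dark wells inside
    cs,hi=cv2.findContours(m,cv2.RETR_CCOMP,1)
    print([ (onz(C,*(np.array([cv2.moments(q)[k] for k in("m10","m01")])/cv2.contourArea(q)),.012)[:2].round(4).tolist(),cv2.contourArea(q)) for q,z in zip(cs,hi[0]) if z[3]>=0 and cv2.contourArea(q)>60])
for n,a,b in(("photo",(141,209),(355,143)),("can",(289,127),(345,270)),("ring",(411,223),(150,320))):
    ma,sa,ca=blob(it,a,3);mb,sb,cb=blob(isx,b,3); print(n,tri(ca,cb),sa,sb)
E
python3 m.py
```

```text
red [0.5641 0.0156 0.0632] gap 0.0137 h/2 0.035 [   560    420 219980] [   560    420 221131] [0.5644 0.0109] [0.5535 0.0402]
green [0.5641 0.0156 0.0632] gap 0.0137 h/2 0.035 [   560    420 219980] [   560    420 221131] [0.5644 0.0109] [0.5535 0.0402]
steel [0.5641 0.0156 0.0632] gap 0.0137 h/2 0.045 [   560    420 219980] [   560    420 221131] [0.5626 0.0108] [0.5588 0.0335]
brass [0.5641 0.0156 0.0632] gap 0.0137 h/2 0.045 [   560    420 219980] [   560    420 221131] [0.5626 0.0108] [0.5588 0.0335]
jar [0.5641 0.0156 0.0632] gap 0.0137 h/2 0.029 [   560    420 219980] [   560    420 221131] [0.5655 0.011 ] [0.5504 0.0443]
purp1 [0.5641 0.0156 0.0632] gap 0.0137 h/2 0.045 [   560    420 219980] [   560    420 221131] [0.5626 0.0108] [0.5588 0.0335]
purp2 [0.5641 0.0156 0.0632] gap 0.0137 h/2 0.045 [   560    420 219980] [   560    420 221131] [0.5626 0.0108] [0.5588 0.0335]
white top ((605.6572265625, -23.96124267578125), (1361.6163330078125, 1939.40380859375), 1.84727942943573) [[-106.0, 923.0], [-44.0, -1015.0], [1317.0, -971.0], [1255.0, 967.0]]
[([0.3109, -0.303], 108.5), ([
[... 2310 characters left out ...]
52.0), ([0.8504, 0.0944], 2237.0), ([0.6585, 0.0743], 205.5), ([0.4643, 0.0048], 116.0), ([0.6622, 0.1731], 186.5), ([0.5738, 0.3172], 143.0), ([0.4643, 0.6042], 151.5), ([0.3487, 0.6231], 138.0), ([0.0783, 0.8682], 257.0)]
photo (array([0.56414462, 0.01561337, 0.06320127]), np.float64(0.013692631163929152)) [     0      0    560    420 219980] [     0      0    560    420 221131]
can (array([0.56414462, 0.01561337, 0.06320127]), np.float64(0.013692631163929152)) [     0      0    560    420 219980] [     0      0    560    420 221131]
ring (array([0.56414462, 0.01561337, 0.06320127]), np.float64(0.013692631163929152)) [     0      0    560    420 219980] [     0      0    560    420 221131]
```

```bash
python3 - <<'E'
import cv2,numpy as np
im=cv2.imread("pics/top0.png");v=cv2.cvtColor(im,cv2.COLOR_BGR2HSV)
print(v[200,300],v[175,316],v[230,205],v[230,230],v[150,100]);
m=(v[...,2]>50).astype(np.uint8);print(m.mean())
n,l,st,c=cv2.connectedComponentsWithStats(m,connectivity=4);print(n,st[:4],l[175,316],l[200,300],m[175,316],m[200,300])
E
```

```text
[ 0 12 65] [ 20 138 227] [  0   0 255] [150  13 138] [20 12 64]
0.9353996598639456
28 [[     1     99    545    321  15194]
 [     0      0    560    420 219980]
 [   271    105      1      1      1]
 [   274    106      1      1      1]] 1 1 1 1
```

```bash
sed -i 's/m=((hsv\[...,2\]>50))/m=((hsv[...,2]>92)|((hsv[...,1]>90)\&(hsv[...,2]>40)))/' m.py; python3 m.py
```

```text
red [0.6489 0.234  0.0264] gap 0.0002 h/2 0.035 [ 15  15 150] [ 14  25 254] [0.6468 0.2323] [0.6524 0.2262]
green [0.6449 0.1314 0.0262] gap 0.0006 h/2 0.035 [ 12  15 141] [ 13  25 242] [0.6429 0.1306] [0.6483 0.1243]
steel [0.6559 0.0124 0.0404] gap 0.0016 h/2 0.045 [ 13  19 194] [ 15  32 364] [0.6553 0.0129] [0.6573 0.0087]
brass [ 0.6487 -0.1073  0.0396] gap 0.0013 h/2 0.045 [ 14  19 198] [ 15  32 404] [ 0.6478 -0.1063] [ 0.6505 -0.1106]
jar [ 0.6486 -0.2493  0.0299] gap 0.0016 h/2 0.029 [ 19  20 274] [ 21  30 514] [ 0.6494 -0.2489] [ 0.6477 -0.2496]
purp1 [ 0.7485 -0.1684  0.0397] gap 0.0019 h/2 0.045 [ 15  20 194] [ 16  32 397] [ 0.7473 -0.1669] [ 0.7495 -0.1715]
purp2 [ 0.6158 -0.173   0.0397] gap 0.0016 h/2 0.045 [ 16  17 189] [ 15  32 382] [ 0.6152 -0.1716] [ 0.6177 -0.1759]
white top ((494.59625244140625, 132.39706420898438), (235.79788208007812, 85.18904113769531), 68.74104309082031) [[412.0, 38.0], [492.0, 7.0], [577.0, 227.0], [498.0, 258.0]]
[]
white scene ((500.19378662109375, 126.15974426269531), (238.86094665527344, 94.69984436035156), 68.65384674072266) [[413.0, 32.0], [501.0, -2.0], [588.0, 220.0], [500.0, 255.0]]
[]
wood top ((499.9578552246094, -160.03164672851562), (85.7965087890625, 165.65415954589844), 4.480623722076416) [[451.0, -81.0], [464.0, -246.0], [549.0, -239.0], [536.0, -74.0]]
[]
wood scene ((504.445068359375, -163.8900604248047), (88.75023651123047, 168.64512634277344), 4.224924564361572) [[454.0, -83.0], [466.0, -251.0], [555.0, -245.0], [542.0, -77.0]]
[]
photo (array([0.54644099, 0.40511055, 0.00504038]), np.float64(0.0024105984864079303)) [119 196  38  25 590] [339 125  33  31 447]
can (array([ 0.78745945, -0.02628482,  0.04816431]), np.float64(0.0017866302540409376)) [272 109  33  35 915] [ 324  245   42   49 1585]
ring (array([ 0.51803223, -0.38954479,  0.01172435]), np.float64(0.0010988157776481609)) [395 206  34  35 939] [ 127  299   46   42 1485]
```

```bash
python3 - <<'E'
import cv2
im=cv2.imread("pics/top0.png")[120:260,175:395]
cv2.imwrite("pics/topc.png",cv2.resize(im,None,fx=3.6,fy=3.6,interpolation=cv2.INTER_CUBIC))
E
```

```text
(no output)
```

View pics/topc.png

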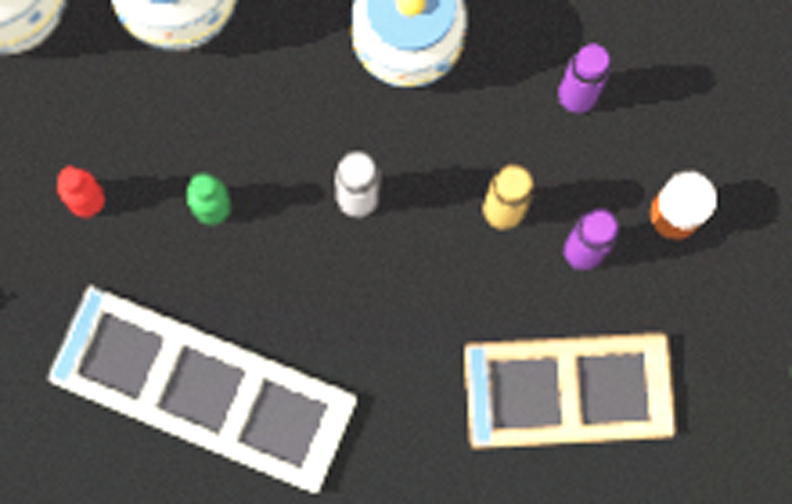

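The crop confirms the layout, and the blue tiles are on the +y side of both organisers. Both views agree to about 2 mm, so I start moving towards the jar with the tool y turned along world x.

>>> servo_tool([
  [0.2, -0.1, 0],
  [0.4, -0.2, 0],
  [0.6, -0.3, 0],
  [0.8, -0.4, 0],
  [1, -0.5, 0],
], yaw=[-0.029, -0.058, -0.087, -0.116, -0.145], claw=-1, newtons=30)

```text
time_s: 0.78
tool_pos: [0.326, -0.6072, 0.2309]
ee_rot: [[0.274, 0.962, -0.001], [0.962, -0.274, 0.001], [0.0, -0.001, -1.0]]
contact_force: [-0.6, 0.4, 0.3]
width: 0.0852
finger_force: 0.0
```

>>> servo_tool([
  [0, 0, 0],
  [0, 0, 0],
  [0, 0, 0],
  [0, 0, 0],
], yaw=[-0.0155, -0.031, -0.0453, -0.0453])

```text
time_s: 1.27
tool_pos: [0.3255, -0.6077, 0.2309]
ee_rot: [[0.001, 1.0, -0.0], [1.0, -0.001, 0.001], [0.001, -0.0, -1.0]]
contact_force: [-0.4, 0.0, -0.2]
width: 0.0852
finger_force: 0.0
```

>>> servo_tool([
  [0.5, 0.5, 0],
  [1, 1, 0],
], yaw=[0, 0])

```text
time_s: 1.52
tool_pos: [0.4059, -0.5276, 0.2311]
ee_rot: [[0.004, 1.0, 0.0], [1.0, -0.004, -0.0], [-0.0, 0.0, -1.0]]
contact_force: [0.9, 0.3, 0.1]
width: 0.0855
finger_force: 0.0
```

>>> servo_tool([
  [0.5, 0.5, 0],
  [1, 1, 0],
], yaw=[0, 0])

```text
time_s: 1.78
tool_pos: [0.4867, -0.4465, 0.2313]
ee_rot: [[0.001, 1.0, -0.0], [1.0, -0.001, -0.0], [-0.0, -0.0, -1.0]]
contact_force: [0.8, -0.6, -0.1]
width: 0.0855
finger_force: 0.0
```

>>> servo_tool([
  [0.5, 0.5, 0],
  [1, 1, 0],
], yaw=[0, 0])

```text
time_s: 2.02
tool_pos: [0.5667, -0.3664, 0.2312]
ee_rot: [[0.001, 1.0, -0.0], [1.0, -0.001, -0.0], [-0.0, -0.0, -1.0]]
contact_force: [-0.6, -0.1, -0.1]
width: 0.0853
finger_force: 0.0
```

>>> servo_tool([
  [0.5, 0.5, 0],
  [1, 1, 0],
  [1, 1, 0],
], yaw=[0, 0, 0])

```text
time_s: 2.4
tool_pos: [0.6503, -0.2796, 0.2315]
ee_rot: [[-0.01, 1.0, 0.004], [1.0, 0.01, 0.005], [0.005, 0.004, -1.0]]
contact_force: [-0.9, -0.4, -0.0]
width: 0.0852
finger_force: 0.0
```

>>> servo_tool([
  [0.24, 0.04, 0.2],
  [0.48, 0.04, 0.4],
  [0.48, 0.04, 0.4],
  [0.48, 0.04, 0.4],
], yaw=[0, 0, 0, 0])

```text
time_s: 2.9
tool_pos: [0.6483, -0.25, 0.1991]
ee_rot: [[0.0, 1.0, -0.001], [1.0, -0.0, -0.001], [-0.001, -0.001, -1.0]]
contact_force: [0.9, -0.3, 0.8]
width: 0.0856
finger_force: 0.0
```

```bash
python3 - <<'E'
from h import *
o=manip.get_obs(); print(o["time_s"],o["tool_pos"],o["qpos"])
C,im=snap("wrist","w1"); print(proj(C,[.649,-.249,.058]),proj(C,[.649,-.249,.0]),-C[4].T@C[5],C[4].T[:,2])
E
```

```text
2.9 [ 0.64828109 -0.25002296  0.19911359] [ 28.30611616  34.37479733 -16.6156557   97.23130115  12.1912268
  50.18862225   6.57982753]
[276.38063545 184.66439047] [276.19596983 168.32992482] [ 0.64801063 -0.1684689   0.34069103] [-9.14163556e-04 -3.20354017e-01 -9.47297455e-01]
```

View pics/w1.png

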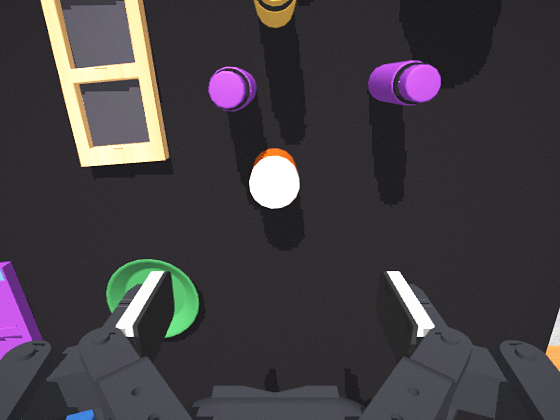

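The jar lid is at (274,183), 2 px from where I predicted it. The purple decoys are clear of the fingers and the ring tray is well to the side. Descending.

>>> servo_tool([
  [0.01, 0, 0.4],
  [0.01, 0, 0.8],
  [0.01, 0, 1],
], yaw=[0, 0, 0])

```text
time_s: 3.32
tool_pos: [0.6478, -0.2497, 0.1181]
ee_rot: [[0.001, 1.0, -0.002], [1.0, -0.001, -0.0], [-0.0, -0.002, -1.0]]
contact_force: [-0.7, -0.2, -0.3]
width: 0.0853
finger_force: 0.0
```

>>> servo_tool([
  [0, 0, 0.35],
  [0, 0, 0.7],
  [0, 0, 1],
], yaw=[0, 0, 0])

```text
time_s: 3.7
tool_pos: [0.6494, -0.2495, 0.0391]
ee_rot: [[0.0, 1.0, 0.001], [1.0, -0.0, -0.001], [-0.001, 0.001, -1.0]]
contact_force: [0.5, 0.2, 0.3]
width: 0.0855
finger_force: 0.0
```

>>> servo_tool([
  [0, 0, 0.12],
  [0, 0, 0.23],
  [0, 0, 0.23],
], yaw=[0, 0, 0])

```text
time_s: 4.08
tool_pos: [0.6489, -0.2486, 0.0211]
ee_rot: [[-0.001, 1.0, 0.0], [1.0, 0.001, -0.0], [-0.0, 0.0, -1.0]]
contact_force: [0.1, -0.6, 0.1]
width: 0.0853
finger_force: 0.0
```

>>> servo_tool([
  [0, 0, 0],
  [0, 0, 0],
  [0, 0, 0],
  [0, 0, 0],
  [0, 0, 0],
], yaw=[0, 0, 0, 0, 0], claw=1, newtons=30)

```text
time_s: 4.7
tool_pos: [0.6489, -0.2486, 0.0217]
ee_rot: [[-0.001, 1.0, 0.0], [1.0, 0.001, -0.0], [-0.0, 0.0, -1.0]]
contact_force: [-1.3, -0.6, 5.8]
width: 0.0414
finger_force: 30.8
```

>>> servo_tool([
  [0, 0, 0],
  [0, 0, 0],
  [0, 0, 0],
], yaw=[0, 0, 0])

```text
time_s: 5.08
tool_pos: [0.6489, -0.2486, 0.0217]
ee_rot: [[-0.001, 1.0, 0.0], [1.0, 0.001, -0.0], [-0.0, 0.0, -1.0]]
contact_force: [-1.8, 0.6, 5.7]
width: 0.041
finger_force: 30.8
```

```bash
python3 - <<'E'
from h import *
C,im=snap("wrist","w2"); o=manip.get_obs(); print(o["width"],o["finger_force"],o["tool_pos"])
C=cam("top");C2=C
im=cv2.imread("pics/top0.png"); h=cv2.cvtColor(im,cv2.COLOR_BGR2HSV)
for x,y in((210,219),(231,228),(253,237),(321,229),(345,228)):
    m=((h[...,2]>88)&(h[...,2]<165)&(h[...,1]<60)).astype(np.uint8); w=np.zeros_like(m); w[y-11:y+12,x-11:x+12]=1
    M=cv2.moments(m*w,True); u,v=M["m10"]/M["m00"],M["m01"]/M["m00"]; print((u,v),M["m00"],onz(C,u,v,.005)[:2].round(4))
E
```

```text
0.04139868589995325 30.79471305012703 [ 0.64893086 -0.24854237  0.02164284]
(208.790273556231, 218.5562310030395) 329.0 [0.52   0.1965]
(230.56160458452723, 227.8137535816619) 349.0 [0.4947 0.1327]
(253.04225352112675, 237.21408450704226) 355.0 [0.4692 0.0675]
(320.3343023255814, 228.87209302325581) 344.0 [ 0.4973 -0.1247]
(345.00911854103344, 227.56838905775075) 329.0 [ 0.5026 -0.1961]
```

Jar held (41 mm opening), and the well centres from the floor masks agree with the outline to about 1 mm. Lift and carry it to the white middle well.

>>> servo_tool([
  [0, 0, -0.3],
  [0, 0, -0.65],
  [0, 0, -1],
], yaw=[0, 0, 0])

```text
time_s: 5.5
tool_pos: [0.6489, -0.2484, 0.1026]
ee_rot: [[-0.001, 1.0, 0.001], [1.0, 0.001, -0.0], [-0.0, 0.001, -1.0]]
contact_force: [0.5, -0.4, -1.8]
width: 0.041
finger_force: 30.7
```

>>> servo_tool([
  [0, -0.3, 0],
  [0, -0.65, 0],
  [0, -1, 0],
], yaw=[0, 0, 0])

```text
time_s: 5.88
tool_pos: [0.5683, -0.2485, 0.1021]
ee_rot: [[-0.001, 1.0, 0.001], [1.0, 0.001, -0.0], [-0.0, 0.001, -1.0]]
contact_force: [0.1, -0.3, -1.0]
width: 0.0413
finger_force: 30.8
```

>>> servo_tool([
  [0.2, -0.4, 0],
  [0.5, -0.8, 0],
  [0.76, -0.92, 0],
], yaw=[0, 0, 0])

```text
time_s: 6.25
tool_pos: [0.4929, -0.1871, 0.1016]
ee_rot: [[0.0, 1.0, -0.001], [1.0, -0.0, -0.0], [-0.0, -0.001, -1.0]]
contact_force: [0.6, 0.9, -1.2]
width: 0.0415
finger_force: 30.8
```

>>> servo_tool([
  [0.33, 0, 0],
  [0.67, 0, 0],
  [1, 0, 0],
], yaw=[0, 0, 0])

```text
time_s: 6.62
tool_pos: [0.4972, -0.1061, 0.1017]
ee_rot: [[-0.002, 1.0, 0.003], [1.0, 0.002, 0.0], [0.0, 0.003, -1.0]]
contact_force: [0.2, -0.6, -2.1]
width: 0.0409
finger_force: 30.8
```

>>> servo_tool([
  [0.33, 0, 0],
  [0.67, 0, 0],
  [1, 0, 0],
], yaw=[0, 0, 0])

```text
time_s: 7.0
tool_pos: [0.497, -0.0257, 0.1017]
ee_rot: [[-0.002, 1.0, 0.003], [1.0, 0.002, 0.001], [0.001, 0.003, -1.0]]
contact_force: [-0.4, -0.3, -1.5]
width: 0.0411
finger_force: 30.8
```

>>> servo_tool([
  [0.33, 0, 0],
  [0.67, 0, 0],
  [1, 0, 0],
], yaw=[0, 0, 0])

```text
time_s: 7.38
tool_pos: [0.4968, 0.0547, 0.1016]
ee_rot: [[-0.002, 1.0, 0.003], [1.0, 0.002, 0.001], [0.001, 0.003, -1.0]]
contact_force: [-0.4, 0.3, -1.7]
width: 0.0415
finger_force: 30.8
```

>>> servo_tool([
  [0.4, 0, 0],
  [0.75, 0, 0],
  [1, 0, 0],
  [1, 0, 0],
], yaw=[0, 0, 0, 0])

```text
time_s: 7.88
tool_pos: [0.4963, 0.1358, 0.1016]
ee_rot: [[-0.005, 1.0, 0.003], [1.0, 0.005, 0.003], [0.003, 0.003, -1.0]]
contact_force: [-0.0, 0.2, -1.6]
width: 0.0412
finger_force: 30.8
```

>>> servo_tool([
  [-0.04, -0.02, 0.25],
  [-0.04, -0.02, 0.5],
  [-0.04, -0.02, 0.7],
  [-0.04, -0.02, 0.84],
  [-0.04, -0.02, 0.92],
], yaw=[0, 0, 0, 0, 0])

```text
time_s: 8.5
tool_pos: [0.4934, 0.1289, 0.0267]
ee_rot: [[-0.0, 1.0, -0.0], [1.0, 0.0, -0.0], [-0.0, -0.0, -1.0]]
contact_force: [-0.5, 1.6, -0.2]
width: 0.041
finger_force: 30.8
```

>>> servo_tool([
  [0, 0, 0],
  [0, 0, 0],
], yaw=[0, 0])

```text
time_s: 8.75
tool_pos: [0.4936, 0.1292, 0.0275]
ee_rot: [[-0.001, 1.0, 0.001], [1.0, 0.001, 0.0], [0.0, 0.001, -1.0]]
contact_force: [-0.3, 0.2, -0.9]
width: 0.0413
finger_force: 30.9
```

>>> servo_tool([
  [0.04, 0.02, 0.01],
  [0.04, 0.02, 0.01],
], yaw=[0, 0])

```text
time_s: 9.0
tool_pos: [0.4953, 0.1329, 0.0267]
ee_rot: [[-0.001, 1.0, 0.001], [1.0, 0.001, 0.001], [0.001, 0.001, -1.0]]
contact_force: [-0.6, 0.8, -1.5]
width: 0.0413
finger_force: 30.9
```

>>> servo_tool([
  [0, 0, 0],
  [0, 0, 0],
  [0, 0, 0],
  [0, 0, 0],
  [0, 0, 0],
], yaw=[0, 0, 0, 0, 0], claw=-1)

```text
time_s: 9.62
tool_pos: [0.4949, 0.1323, 0.0265]
ee_rot: [[-0.001, 1.0, -0.0], [1.0, 0.001, -0.0], [-0.0, -0.0, -1.0]]
contact_force: [0.4, -0.4, 0.3]
width: 0.0852
finger_force: 0.0
```

>>> servo_tool([
  [0, 0, -0.3],
  [0, 0, -0.65],
  [0, 0, -1],
], yaw=[0, 0, 0])

```text
time_s: 10.0
tool_pos: [0.4946, 0.1322, 0.1072]
ee_rot: [[-0.001, 1.0, -0.001], [1.0, 0.001, -0.0], [-0.0, -0.001, -1.0]]
contact_force: [-0.3, 1.2, -0.3]
width: 0.0849
finger_force: 0.0
```

>>> servo_tool([
  [0, 0, -0.4],
  [0, 0, -0.6],
  [0, 0, -0.6],
], yaw=[0, 0, 0])

```text
time_s: 10.38
tool_pos: [0.4955, 0.1324, 0.1552]
ee_rot: [[-0.0, 1.0, 0.002], [1.0, 0.0, 0.001], [0.001, 0.002, -1.0]]
contact_force: [0.2, -0.9, 0.5]
width: 0.0853
finger_force: 0.0
```

```bash
python3 - <<'E'
from h import *
C,im=snap("wrist","w3"); o=manip.get_obs(); print(o["width"],o["tool_pos"],proj(C,[.4947,.1325,.063]),proj(C,[.4947,.1325,.005]))
E
```

```text
0.08543091294711853 [0.4947761  0.13215931 0.15431996] [274.03218443 205.4674868 ] [274.06407811 182.95372019]
```

View pics/w3.png

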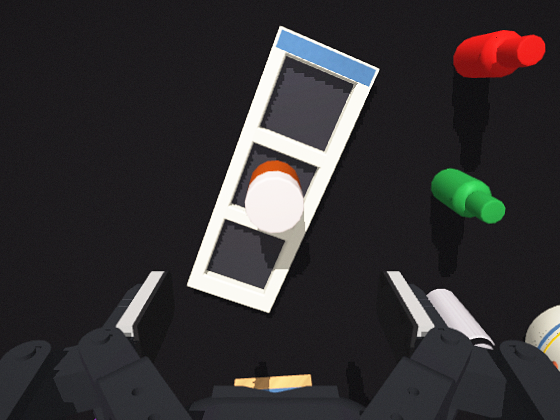

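Jar stands in the middle well: lid at (274,203), predicted (274,205). Next, green varnish.

>>> servo_tool([
  [0, 0.35, 0],
  [0, 0.7, 0],
  [0, 1, 0],
], yaw=[0, 0, 0])

```text
time_s: 10.8
tool_pos: [0.5749, 0.132, 0.1526]
ee_rot: [[-0.001, 1.0, -0.003], [1.0, 0.001, -0.001], [-0.001, -0.003, -1.0]]
contact_force: [0.2, 0.2, 0.1]
width: 0.0855
finger_force: 0.0
```

>>> servo_tool([
  [0, 0.4, 0],
  [-0.01, 0.86, 0],
  [-0.01, 0.86, 0],
  [-0.01, 0.86, 0],
], yaw=[0, 0, 0, 0])

```text
time_s: 11.3
tool_pos: [0.6419, 0.1314, 0.1526]
ee_rot: [[-0.001, 1.0, -0.004], [1.0, 0.001, -0.001], [-0.001, -0.004, -1.0]]
contact_force: [0.2, -0.5, -0.3]
width: 0.0852
finger_force: 0.0
```

```bash
cat > f.py <<'E'
from h import *
import sys
# hue range, name: fit mask; report extents and axis estimate at two heights
def look(lo,hi,name,smin=100,box=(90,0,470,265)):
    C,im=snap("wrist",name); o=manip.get_obs(); h=cv2.cvtColor(im,cv2.COLOR_RGB2HSV)
    m=cv2.inRange(h,(lo,smin,60),(hi,255,255)); mm=np.zeros_like(m); a,b,c,d=box; mm[b:d,a:c]=m[b:d,a:c]
    n,l,st,ce=cv2.connectedComponentsWithStats(mm)
    for k in range(1,n):
        if st[k][4]>150: print(name,st[k].tolist(),ce[k].round(1))
    print(o["tool_pos"].round(4),o["time_s"]); return C,im
E
python3 - <<'E'
from f import *
C,im=look(40,80,"w4")
for z in(.07,.055,.042,.02,0): print(z,proj(C,[.6445,.131,z]).round(1))
for z in(.07,): print(proj(C,[.6445,.140,z]).round(1),proj(C,[.6445,.122,z]).round(1))
E
```

```text
w4 [260, 167, 40, 57, 1741] [279.8 194.4]
[0.6417 0.1316 0.153 ] 11.35
0.07 [279.8 210.8]
0.055 [279.6 203.5]
0.042 [279.5 197.8]
0.02 [279.3 189.3]
0 [279.1 182.5]
[279.9 197.9] [279.7 223.3]
```

>>> servo_tool([
  [0, 0.035, 0.35],
  [0, 0.035, 0.7],
  [0, 0.035, 1],
], yaw=[0, 0, 0])

```text
time_s: 11.72
tool_pos: [0.6446, 0.1317, 0.0733]
ee_rot: [[-0.002, 1.0, -0.002], [1.0, 0.002, -0.0], [-0.0, -0.002, -1.0]]
contact_force: [0.1, 0.6, 0.1]
width: 0.0855
finger_force: 0.0
```

>>> servo_tool([
  [0, 0, 0.3],
  [0, 0, 0.55],
  [0, 0, 0.7],
  [0, 0, 0.7],
], yaw=[0, 0, 0, 0])

```text
time_s: 12.22
tool_pos: [0.6456, 0.1316, 0.0177]
ee_rot: [[-0.001, 1.0, -0.002], [1.0, 0.001, -0.0], [-0.0, -0.002, -1.0]]
contact_force: [0.5, 0.3, 0.9]
width: 0.0856
finger_force: 0.0
```

>>> servo_tool([
  [0, 0, 0],
  [0, 0, 0],
  [0, 0, 0],
  [0, 0, 0],
  [0, 0, 0],
], yaw=[0, 0, 0, 0, 0], claw=1)

```text
time_s: 12.85
tool_pos: [0.6469, 0.1317, 0.0192]
ee_rot: [[-0.001, 1.0, 0.001], [1.0, 0.001, 0.0], [0.0, 0.001, -1.0]]
contact_force: [-1.0, 0.2, 4.6]
width: 0.0286
finger_force: 30.0
```

>>> servo_tool([
  [0, 0, 0],
  [0, 0, 0],
], yaw=[0, 0])

```text
time_s: 13.1
tool_pos: [0.6469, 0.1317, 0.0192]
ee_rot: [[-0.001, 1.0, 0.001], [1.0, 0.001, 0.0], [0.0, 0.001, -1.0]]
contact_force: [-1.1, -0.2, 6.2]
width: 0.0289
finger_force: 30.0
```

>>> servo_tool([
  [0, 0, -0.3],
  [0, 0, -0.65],
  [0, 0, -1],
], yaw=[0, 0, 0])

```text
time_s: 13.48
tool_pos: [0.6461, 0.1315, 0.0987]
ee_rot: [[-0.001, 1.0, -0.001], [1.0, 0.001, -0.0], [-0.0, -0.001, -1.0]]
contact_force: [0.2, 0.3, 0.3]
width: 0.0286
finger_force: 29.8
```

>>> servo_tool([
  [-0.1, -0.3, 0],
  [-0.25, -0.65, 0],
  [-0.4, -1, 0],
], yaw=[0, 0, 0])

```text
time_s: 13.85
tool_pos: [0.5655, 0.0992, 0.0983]
ee_rot: [[-0.001, 1.0, -0.0], [1.0, 0.001, 0.0], [0.0, -0.0, -1.0]]
contact_force: [0.4, -0.3, -0.9]
width: 0.0288
finger_force: 29.8
```

>>> servo_tool([
  [-0.1, -0.33, 0],
  [-0.25, -0.67, 0],
  [-0.4, -1, 0],
], yaw=[0, 0, 0])

```text
time_s: 14.22
tool_pos: [0.4855, 0.0671, 0.0983]
ee_rot: [[-0.001, 1.0, -0.0], [1.0, 0.001, 0.0], [0.0, -0.0, -1.0]]
contact_force: [-0.9, 0.3, -1.1]
width: 0.0289
finger_force: 29.8
```

>>> servo_tool([
  [0, -0.15, 0],
  [0, -0.22, 0],
  [0, -0.22, 0],
  [0, -0.22, 0],
], yaw=[0, 0, 0, 0])

```text
time_s: 14.72
tool_pos: [0.4703, 0.0681, 0.0986]
ee_rot: [[-0.001, 1.0, 0.002], [1.0, 0.001, 0.001], [0.001, 0.002, -1.0]]
contact_force: [-1.1, -0.0, -0.8]
width: 0.0288
finger_force: 29.8
```

>>> servo_tool([
  [-0.01, -0.01, 0.25],
  [-0.01, -0.01, 0.5],
  [-0.01, -0.01, 0.7],
  [-0.01, -0.01, 0.84],
  [-0.01, -0.01, 0.92],
], yaw=[0, 0, 0, 0, 0])

```text
time_s: 15.35
tool_pos: [0.4686, 0.0669, 0.0243]
ee_rot: [[-0.001, 1.0, 0.0], [1.0, 0.001, 0.0], [0.0, 0.0, -1.0]]
contact_force: [-0.4, 0.1, -0.4]
width: 0.0286
finger_force: 29.8
```

>>> servo_tool([
  [0, 0, 0],
  [0, 0, 0],
  [0, 0, 0],
], yaw=[0, 0, 0])

```text
time_s: 15.72
tool_pos: [0.4684, 0.0667, 0.0252]
ee_rot: [[-0.001, 1.0, 0.001], [1.0, 0.001, 0.0], [0.0, 0.001, -1.0]]
contact_force: [-0.8, 1.3, -0.9]
width: 0.0285
finger_force: 29.8
```

>>> servo_tool([
  [0, 0, 0.01],
  [0, 0, 0.01],
  [0, 0, 0.01],
  [0, 0, 0.01],
  [0, 0, 0.01],
], yaw=[0, 0, 0, 0, 0], claw=-1)

```text
time_s: 16.35
tool_pos: [0.4681, 0.0667, 0.0241]
ee_rot: [[-0.001, 1.0, -0.0], [1.0, 0.001, 0.0], [0.0, -0.0, -1.0]]
contact_force: [-0.0, -0.4, 0.7]
width: 0.0853
finger_force: 0.0
```

>>> servo_tool([
  [0, 0, -0.3],
  [0, 0, -0.65],
  [0, 0, -1],
], yaw=[0, 0, 0])

```text
time_s: 16.73
tool_pos: [0.4678, 0.0666, 0.1048]
ee_rot: [[-0.001, 1.0, -0.001], [1.0, 0.001, -0.0], [-0.0, -0.001, -1.0]]
contact_force: [0.3, 0.7, -0.6]
width: 0.0852
finger_force: 0.0
```

>>> servo_tool([
  [0, 0, -0.4],
  [0, 0, -0.7],
  [0, 0, -0.7],
], yaw=[0, 0, 0])

```text
time_s: 17.1
tool_pos: [0.4692, 0.0668, 0.1616]
ee_rot: [[-0.0, 1.0, 0.004], [1.0, 0.0, 0.001], [0.001, 0.004, -1.0]]
contact_force: [-0.0, -0.5, -0.2]
width: 0.0857
finger_force: 0.0
```

```bash
python3 - <<'E'
from f import *
C,im=look(40,80,"w5")
for z in(.075,.005): print(z,proj(C,[.4692,.0675,z]).round(1))
print(proj(C,[.4692,.0585,.075]))
E
```

```text
w5 [253, 167, 39, 55, 1657] [272.5 193.3]
[0.4684 0.0666 0.1605] 17.15
0.075 [274.9 207.4]
0.005 [274.6 180.3]
[274.86837999 219.78247165]
```

>>> servo_tool([
  [-0.33, 0.33, 0],
  [-0.67, 0.67, 0],
  [-1, 1, 0],
], yaw=[0, 0, 0])

```text
time_s: 17.52
tool_pos: [0.548, -0.0141, 0.1585]
ee_rot: [[-0.001, 1.0, -0.003], [1.0, 0.001, -0.0], [-0.0, -0.003, -1.0]]
contact_force: [-0.1, 0.4, -0.4]
width: 0.0853
finger_force: 0.0
```

>>> servo_tool([
  [-0.33, 0.33, 0],
  [-0.67, 0.67, 0],
  [-1, 1, 0],
], yaw=[0, 0, 0])

```text
time_s: 17.9
tool_pos: [0.628, -0.0941, 0.158]
ee_rot: [[-0.001, 1.0, -0.003], [1.0, 0.001, 0.0], [0.0, -0.003, -1.0]]
contact_force: [0.2, 0.1, -0.0]
width: 0.0855
finger_force: 0.0
```

>>> servo_tool([
  [-0.17, 0.24, 0],
  [-0.17, 0.24, 0],
  [-0.17, 0.24, 0],
  [-0.17, 0.24, 0],
], yaw=[0, 0, 0, 0])

```text
time_s: 18.4
tool_pos: [0.6462, -0.1054, 0.1595]
ee_rot: [[-0.003, 1.0, -0.002], [1.0, 0.003, 0.001], [0.001, -0.002, -1.0]]
contact_force: [-0.2, 0.3, -0.5]
width: 0.0855
finger_force: 0.0
```

```bash
python3 - <<'E'
from f import *
C,im=look(12,35,"w6",80)
for z in(.09,.07,0): print(z,proj(C,[.648,-.107,z]).round(1))
print(proj(C,[.648,-.1195,.09]))
E
```

```text
w6 [409, 33, 39, 115, 265] [420.6  92.6]
w6 [90, 148, 76, 117, 2719] [138.9 213.9]
w6 [255, 165, 46, 74, 2480] [277.6 202.3]
[ 0.6465 -0.1056  0.1598] 18.45
0.09 [278.6 219.8]
0.07 [278.4 209.1]
0 [277.8 182. ]
[278.46495205 237.85131083]
```

>>> servo_tool([
  [-0.02, 0.02, 0.35],
  [-0.02, 0.02, 0.7],
  [-0.02, 0.02, 1],
], yaw=[0, 0, 0])

```text
time_s: 18.82
tool_pos: [0.6484, -0.1077, 0.0794]
ee_rot: [[-0.002, 1.0, -0.0], [1.0, 0.002, 0.0], [0.0, -0.0, -1.0]]
contact_force: [-0.5, 0.4, 0.7]
width: 0.0847
finger_force: 0.0
```

>>> servo_tool([
  [0, 0, 0.3],
  [0, 0, 0.52],
  [0, 0, 0.66],
  [0, 0, 0.66],
], yaw=[0, 0, 0, 0])

```text
time_s: 19.32
tool_pos: [0.6486, -0.1082, 0.0267]
ee_rot: [[-0.001, 1.0, -0.001], [1.0, 0.001, 0.0], [0.0, -0.001, -1.0]]
contact_force: [-0.6, -0.2, -0.2]
width: 0.0852
finger_force: 0.0
```

>>> servo_tool([
  [0, 0, 0],
  [0, 0, 0],
  [0, 0, 0],
  [0, 0, 0],
  [0, 0, 0],
], yaw=[0, 0, 0, 0, 0], claw=1)

```text
time_s: 19.95
tool_pos: [0.6493, -0.1085, 0.0279]
ee_rot: [[-0.001, 1.0, 0.0], [1.0, 0.001, -0.0], [-0.0, 0.0, -1.0]]
contact_force: [-1.2, -0.3, 5.2]
width: 0.0314
finger_force: 31.1
```

>>> servo_tool([
  [0, 0, 0],
  [0, 0, 0],
], yaw=[0, 0])

```text
time_s: 20.2
tool_pos: [0.6493, -0.1085, 0.0279]
ee_rot: [[-0.001, 1.0, 0.0], [1.0, 0.001, -0.0], [-0.0, 0.0, -1.0]]
contact_force: [-2.5, -0.8, 6.0]
width: 0.0316
finger_force: 31.1
```

>>> servo_tool([
  [0, 0, -0.3],
  [0, 0, -0.65],
  [0, 0, -1],
], yaw=[0, 0, 0])

```text
time_s: 20.58
tool_pos: [0.6486, -0.1083, 0.1073]
ee_rot: [[-0.001, 1.0, -0.001], [1.0, 0.001, 0.0], [0.0, -0.001, -1.0]]
contact_force: [0.3, -0.2, -1.3]
width: 0.0313
finger_force: 30.7
```

>>> servo_tool([
  [0.05, -0.3, 0],
  [0.1, -0.65, 0],
  [0.2, -1, 0],
], yaw=[0, 0, 0])

```text
time_s: 20.95
tool_pos: [0.5679, -0.0927, 0.1069]
ee_rot: [[0.0, 1.0, -0.0], [1.0, -0.0, -0.0], [-0.0, -0.0, -1.0]]
contact_force: [-0.3, -0.0, -0.6]
width: 0.0313
finger_force: 30.8
```

>>> servo_tool([
  [0.3, -0.05, 0],
  [0.65, -0.1, 0],
  [1, -0.15, 0],
], yaw=[0, 0, 0])

```text
time_s: 21.32
tool_pos: [0.5566, -0.0117, 0.1069]
ee_rot: [[-0.0, 1.0, -0.0], [1.0, 0.0, 0.0], [0.0, -0.0, -1.0]]
contact_force: [0.2, 0.3, -1.5]
width: 0.0314
finger_force: 30.8
```

>>> servo_tool([
  [0.33, -0.05, 0],
  [0.67, -0.1, 0],
  [1, -0.15, 0],
], yaw=[0, 0, 0])

```text
time_s: 21.7
tool_pos: [0.5445, 0.0685, 0.1069]
ee_rot: [[-0.001, 1.0, -0.0], [1.0, 0.001, 0.0], [0.0, -0.0, -1.0]]
contact_force: [0.3, -1.0, -1.6]
width: 0.0311
finger_force: 30.8
```

>>> servo_tool([
  [0.33, -0.05, 0],
  [0.67, -0.1, 0],
  [1, -0.15, 0],
], yaw=[0, 0, 0])

```text
time_s: 22.08
tool_pos: [0.5325, 0.1485, 0.1069]
ee_rot: [[-0.001, 1.0, -0.0], [1.0, 0.001, 0.0], [0.0, -0.0, -1.0]]
contact_force: [-0.3, 0.6, 0.2]
width: 0.0309
finger_force: 30.8
```

>>> servo_tool([
  [0.3, -0.08, 0],
  [0.53, -0.16, 0],
  [0.62, -0.16, 0],
  [0.62, -0.16, 0],
  [0.62, -0.16, 0],
], yaw=[0, 0, 0, 0, 0])

```text
time_s: 22.7
tool_pos: [0.5204, 0.1957, 0.1072]
ee_rot: [[0.001, 1.0, -0.0], [1.0, -0.001, -0.001], [-0.001, -0.0, -1.0]]
contact_force: [0.4, -0.2, -1.3]
width: 0.0311
finger_force: 30.8
```

>>> servo_tool([
  [0.02, 0, 0.25],
  [0.02, 0, 0.5],
  [0.02, 0, 0.7],
  [0.02, 0, 0.84],
  [0.02, 0, 0.92],
], yaw=[0, 0, 0, 0, 0])

```text
time_s: 23.32
tool_pos: [0.5201, 0.1984, 0.0331]
ee_rot: [[-0.0, 1.0, -0.0], [1.0, 0.0, -0.0], [-0.0, -0.0, -1.0]]
contact_force: [0.4, -0.5, -0.3]
width: 0.0316
finger_force: 30.8
```

>>> servo_tool([
  [0, 0, 0],
  [0, 0, 0],
  [0, 0, 0],
], yaw=[0, 0, 0])

```text
time_s: 23.7
tool_pos: [0.5203, 0.1989, 0.0341]
ee_rot: [[-0.001, 1.0, 0.001], [1.0, 0.001, 0.0], [0.0, 0.001, -1.0]]
contact_force: [0.9, 0.8, -1.2]
width: 0.0313
finger_force: 30.4
```

>>> servo_tool([
  [0, 0, 0.01],
  [0, 0, 0.01],
  [0, 0, 0.01],
  [0, 0, 0.01],
  [0, 0, 0.01],
], yaw=[0, 0, 0, 0, 0], claw=-1)

```text
time_s: 24.32
tool_pos: [0.52, 0.1987, 0.0329]
ee_rot: [[-0.001, 1.0, -0.0], [1.0, 0.001, -0.0], [-0.0, -0.0, -1.0]]
contact_force: [-0.2, -0.4, 0.8]
width: 0.0853
finger_force: 0.0
```

>>> servo_tool([
  [0, 0, -0.3],
  [0, 0, -0.65],
  [0, 0, -1],
], yaw=[0, 0, 0])

```text
time_s: 24.7
tool_pos: [0.5198, 0.1986, 0.1136]
ee_rot: [[-0.001, 1.0, -0.0], [1.0, 0.001, -0.0], [-0.0, -0.0, -1.0]]
contact_force: [0.7, 1.2, -0.6]
width: 0.0851
finger_force: 0.0
```

>>> servo_tool([
  [0, 0, -0.4],
  [0, 0, -0.6],
  [0, 0, -0.6],
], yaw=[0, 0, 0])

```text
time_s: 25.08
tool_pos: [0.5207, 0.1989, 0.1617]
ee_rot: [[-0.001, 1.0, 0.002], [1.0, 0.001, 0.001], [0.001, 0.002, -1.0]]
contact_force: [-0.1, -1.0, -0.2]
width: 0.0853
finger_force: 0.0
```

```bash
python3 - <<'E'
from f import *
C,im=look(12,35,"w7",80)
for z in(.095,.005): print(z,proj(C,[.520,.1973,z]).round(1))
print(proj(C,[.520,.1848,.095]))
E
```

```text
w7 [251, 163, 47, 73, 2450] [273.8 199.7]
w7 [223, 233, 34, 25, 428] [241.5 242.6]
[0.5199 0.1986 0.1607] 25.125
0.095 [274.3 221.5]
0.005 [274.2 182.9]
[274.24923293 239.73501478]
```

>>> servo_tool([
  [0.1, 0.33, 0],
  [0.2, 0.67, 0],
  [0.3, 1, 0],
], yaw=[0, 0, 0])

```text
time_s: 25.5
tool_pos: [0.5998, 0.2225, 0.1588]
ee_rot: [[-0.001, 1.0, -0.003], [1.0, 0.001, -0.001], [-0.001, -0.003, -1.0]]
contact_force: [1.4, -0.4, 0.4]
width: 0.0856
finger_force: 0.0
```

>>> servo_tool([
  [0.14, 0.3, 0],
  [0.14, 0.6, 0],
  [0.14, 0.6, 0],
  [0.14, 0.6, 0],
], yaw=[0, 0, 0, 0])

```text
time_s: 26.0
tool_pos: [0.6462, 0.2336, 0.1593]
ee_rot: [[-0.001, 1.0, -0.003], [1.0, 0.001, -0.001], [-0.001, -0.003, -1.0]]
contact_force: [0.2, 0.6, -0.9]
width: 0.0857
finger_force: 0.0
```

```bash
python3 - <<'E'
from f import *
C,im=look(0,6,"w8",120)
for z in(.07,0): print(z,proj(C,[.6485,.2332,z]).round(1))
print(proj(C,[.6485,.2242,.07]))
E
```

```text
w8 [260, 164, 39, 56, 1649] [278.9 190.8]
[0.6462 0.2337 0.1597] 26.05
0.07 [279.2 207.3]
0 [278.6 180.3]
[279.18463082 219.50925708]
```

>>> servo_tool([
  [0, 0.025, 0.35],
  [0, 0.025, 0.7],
  [0, 0.025, 1],
], yaw=[0, 0, 0])

```text
time_s: 26.42
tool_pos: [0.6484, 0.2339, 0.0799]
ee_rot: [[-0.001, 1.0, -0.002], [1.0, 0.001, -0.0], [-0.0, -0.002, -1.0]]
contact_force: [-0.2, 0.2, -0.0]
width: 0.0856
finger_force: 0.0
```

>>> servo_tool([
  [0, 0, 0.35],
  [0, 0, 0.62],
  [0, 0, 0.78],
  [0, 0, 0.78],
], yaw=[0, 0, 0, 0])

```text
time_s: 26.92
tool_pos: [0.6493, 0.2338, 0.0177]
ee_rot: [[-0.001, 1.0, -0.002], [1.0, 0.001, -0.001], [-0.001, -0.002, -1.0]]
contact_force: [0.4, -0.3, -0.1]
width: 0.0853
finger_force: 0.0
```

>>> servo_tool([
  [0, 0, 0],
  [0, 0, 0],
  [0, 0, 0],
  [0, 0, 0],
  [0, 0, 0],
], yaw=[0, 0, 0, 0, 0], claw=1)

```text
time_s: 27.55
tool_pos: [0.6504, 0.2342, 0.0193]
ee_rot: [[-0.001, 1.0, 0.001], [1.0, 0.001, 0.0], [0.0, 0.001, -1.0]]
contact_force: [-1.1, -0.6, 5.8]
width: 0.0287
finger_force: 29.9
```

>>> servo_tool([
  [0, 0, 0],
  [0, 0, 0],
], yaw=[0, 0])

```text
time_s: 27.8
tool_pos: [0.6504, 0.2342, 0.0193]
ee_rot: [[-0.001, 1.0, 0.001], [1.0, 0.001, 0.0], [0.0, 0.001, -1.0]]
contact_force: [-1.4, -0.4, 6.5]
width: 0.0287
finger_force: 29.9
```

>>> servo_tool([
  [0, 0, -0.3],
  [0, 0, -0.65],
  [0, 0, -1],
], yaw=[0, 0, 0])

```text
time_s: 28.18
tool_pos: [0.6502, 0.234, 0.1003]
ee_rot: [[-0.001, 1.0, 0.001], [1.0, 0.001, 0.0], [0.0, 0.001, -1.0]]
contact_force: [-0.4, 0.6, -0.7]
width: 0.0284
finger_force: 29.8
```

>>> servo_tool([
  [-0.3, -0.15, 0],
  [-0.65, -0.3, 0],
  [-1, -0.45, 0],
], yaw=[0, 0, 0])

```text
time_s: 28.55
tool_pos: [0.6141, 0.1533, 0.0999]
ee_rot: [[-0.001, 1.0, 0.002], [1.0, 0.001, 0.0], [0.0, 0.002, -1.0]]
contact_force: [0.6, 0.2, -0.7]
width: 0.029
finger_force: 29.9
```

>>> servo_tool([
  [-0.33, -0.15, 0],
  [-0.67, -0.3, 0],
  [-1, -0.45, 0],
], yaw=[0, 0, 0])

```text
time_s: 28.92
tool_pos: [0.5782, 0.073, 0.0997]
ee_rot: [[-0.001, 1.0, 0.002], [1.0, 0.001, 0.0], [0.0, 0.002, -1.0]]
contact_force: [-0.7, 0.0, -0.8]
width: 0.029
finger_force: 29.9
```

>>> servo_tool([
  [-0.33, -0.12, 0],
  [-0.67, -0.25, 0],
  [-1, -0.37, 0],
], yaw=[0, 0, 0])

```text
time_s: 29.3
tool_pos: [0.5487, -0.0071, 0.0997]
ee_rot: [[-0.001, 1.0, 0.002], [1.0, 0.001, -0.0], [-0.0, 0.002, -1.0]]
contact_force: [-0.1, 0.5, -0.7]
width: 0.0292
finger_force: 29.9
```

>>> servo_tool([
  [-0.33, -0.12, 0],
  [-0.67, -0.25, 0],
  [-1, -0.37, 0],
], yaw=[0, 0, 0])

```text
time_s: 29.68
tool_pos: [0.5192, -0.0871, 0.0996]
ee_rot: [[-0.001, 1.0, 0.002], [1.0, 0.001, -0.0], [-0.0, 0.002, -1.0]]
contact_force: [-0.2, -0.0, -1.2]
width: 0.0289
finger_force: 29.9
```

>>> servo_tool([
  [-0.33, -0.07, 0],
  [-0.67, -0.13, 0],
  [-1, -0.2, 0],
], yaw=[0, 0, 0])

```text
time_s: 30.05
tool_pos: [0.5035, -0.1672, 0.0996]
ee_rot: [[-0.001, 1.0, 0.002], [1.0, 0.001, -0.001], [-0.001, 0.002, -1.0]]
contact_force: [-0.3, 0.4, -0.3]
width: 0.0286
finger_force: 29.9
```

>>> servo_tool([
  [-0.2, 0, 0],
  [-0.37, 0, 0],
  [-0.37, 0, 0],
  [-0.37, 0, 0],
  [-0.37, 0, 0],
], yaw=[0, 0, 0, 0, 0])

```text
time_s: 30.68
tool_pos: [0.5033, -0.1945, 0.0985]
ee_rot: [[-0.003, 1.0, -0.0], [1.0, 0.003, 0.001], [0.001, -0.0, -1.0]]
contact_force: [-0.7, -0.4, -1.5]
width: 0.0288
finger_force: 29.9
```

>>> servo_tool([
  [-0.01, 0, 0.25],
  [-0.01, 0, 0.5],
  [-0.01, 0, 0.7],
  [-0.01, 0, 0.84],
  [-0.01, 0, 0.92],
], yaw=[0, 0, 0, 0, 0])

```text
time_s: 31.3
tool_pos: [0.5031, -0.1962, 0.0243]
ee_rot: [[-0.001, 1.0, -0.001], [1.0, 0.001, 0.0], [0.0, -0.001, -1.0]]
contact_force: [-1.1, 0.6, 2.3]
width: 0.0288
finger_force: 30.3
```

>>> servo_tool([
  [0, 0, 0],
  [0, 0, 0],
  [0, 0, 0],
], yaw=[0, 0, 0])

```text
time_s: 31.68
tool_pos: [0.5033, -0.1966, 0.0251]
ee_rot: [[-0.001, 1.0, 0.001], [1.0, 0.001, -0.0], [-0.0, 0.001, -1.0]]
contact_force: [-0.5, 0.2, -0.2]
width: 0.0287
finger_force: 29.9
```

>>> servo_tool([
  [0, 0, 0],
  [0, 0, 0],
  [0, 0, 0],
  [0, 0, 0],
  [0, 0, 0],
], yaw=[0, 0, 0, 0, 0], claw=-1)

```text
time_s: 32.3
tool_pos: [0.5031, -0.1965, 0.0249]
ee_rot: [[-0.001, 1.0, 0.0], [1.0, 0.001, -0.0], [-0.0, 0.0, -1.0]]
contact_force: [0.3, -0.0, -0.1]
width: 0.0854
finger_force: 0.0
```

>>> servo_tool([
  [0, 0, -0.3],
  [0, 0, -0.65],
  [0, 0, -1],
], yaw=[0, 0, 0])

```text
time_s: 32.67
tool_pos: [0.5029, -0.1965, 0.1056]
ee_rot: [[-0.001, 1.0, -0.001], [1.0, 0.001, 0.0], [0.0, -0.001, -1.0]]
contact_force: [0.7, 0.2, -0.5]
width: 0.0857
finger_force: 0.0
```

>>> servo_tool([
  [0, 0, -0.4],
  [0, 0, -0.7],
  [0, 0, -0.7],
], yaw=[0, 0, 0])

```text
time_s: 33.05
tool_pos: [0.5044, -0.1969, 0.1626]
ee_rot: [[-0.001, 1.0, 0.004], [1.0, 0.001, -0.001], [-0.001, 0.004, -1.0]]
contact_force: [0.7, -0.3, -0.1]
width: 0.0851
finger_force: 0.0
```

```bash
python3 - <<'E'
from f import *
C,im=look(0,6,"w9",120)
for z in(.075,.005): print(z,proj(C,[.5027,-.1957,z]).round(1))
print(proj(C,[.5027,-.2047,.075]))
E
```

```text
w9 [253, 166, 39, 54, 1597] [272.3 191.6]
[ 0.5034 -0.1967  0.1614] 33.1
0.075 [272.5 205.9]
0.005 [272.7 179. ]
[272.53076504 218.25938754]
```

>>> servo_tool([
  [0.33, 0.2, 0],
  [0.67, 0.4, 0],
  [1, 0.6, 0],
], yaw=[0, 0, 0])

```text
time_s: 33.48
tool_pos: [0.5504, -0.1156, 0.1593]
ee_rot: [[-0.001, 1.0, -0.003], [1.0, 0.001, 0.0], [0.0, -0.003, -1.0]]
contact_force: [0.6, 0.2, 0.5]
width: 0.0855
finger_force: 0.0
```

>>> servo_tool([
  [0.33, 0.25, 0],
  [0.67, 0.5, 0],
  [1, 0.8, 0],
], yaw=[0, 0, 0])

```text
time_s: 33.85
tool_pos: [0.6142, -0.0356, 0.159]
ee_rot: [[-0.001, 1.0, -0.004], [1.0, 0.001, -0.0], [-0.0, -0.004, -1.0]]
contact_force: [0.7, -0.2, -0.0]
width: 0.0857
finger_force: 0.0
```

>>> servo_tool([
  [0.3, 0.3, 0],
  [0.61, 0.51, 0],
  [0.61, 0.51, 0],
  [0.61, 0.51, 0],
], yaw=[0, 0, 0, 0])

```text
time_s: 34.35
tool_pos: [0.6544, 0.0114, 0.1594]
ee_rot: [[-0.0, 1.0, -0.003], [1.0, 0.0, -0.001], [-0.001, -0.003, -1.0]]
contact_force: [-0.2, -0.6, -0.1]
width: 0.0855
finger_force: 0.0
```

```bash
python3 - <<'E'
from f import *
C,im=snap("wrist","w10"); print(manip.get_obs()["tool_pos"])
for z in(.09,.07,0): print(z,proj(C,[.656,.0125,z]).round(1))
h=cv2.cvtColor(im,cv2.COLOR_RGB2HSV); m=np.zeros((420,560),np.uint8); m[130:265,220:340]=h[130:265,220:340,2]>95
n,l,st,ce=cv2.connectedComponentsWithStats(m)
for k in range(1,n):
    if st[k][4]>150: print(st[k].tolist(),ce[k].round(1))
print(proj(C,[.656,0,.09]))
E
```

```text
[0.6543666  0.01072665 0.15969328]
0.09 [278.5 215.7]
0.07 [278.3 205.2]
0 [277.9 178.7]
[254, 163, 46, 50, 1010] [276.4 180.4]
[256, 192, 42, 43, 1340] [276.6 213. ]
[278.39520498 233.89362541]
```

>>> servo_tool([
  [0.01, 0.01, 0.35],
  [0.01, 0.01, 0.7],
  [0.01, 0.01, 1],
], yaw=[0, 0, 0])

```text
time_s: 34.78
tool_pos: [0.6554, 0.0111, 0.0797]
ee_rot: [[0.001, 1.0, -0.002], [1.0, -0.001, -0.001], [-0.001, -0.002, -1.0]]
contact_force: [0.2, -0.1, 0.9]
width: 0.0853
finger_force: 0.0
```

>>> servo_tool([
  [0, 0, 0.3],
  [0, 0, 0.52],
  [0, 0, 0.66],
  [0, 0, 0.66],
], yaw=[0, 0, 0, 0])

```text
time_s: 35.28
tool_pos: [0.656, 0.0128, 0.0275]
ee_rot: [[-0.0, 1.0, -0.001], [1.0, 0.0, -0.0], [-0.0, -0.001, -1.0]]
contact_force: [-0.5, -0.1, -0.7]
width: 0.0853
finger_force: 0.0
```

>>> servo_tool([
  [0, 0, 0],
  [0, 0, 0],
  [0, 0, 0],
  [0, 0, 0],
  [0, 0, 0],
], yaw=[0, 0, 0, 0, 0], claw=1)

```text
time_s: 35.9
tool_pos: [0.6567, 0.0132, 0.0287]
ee_rot: [[-0.001, 1.0, 0.0], [1.0, 0.001, -0.0], [-0.0, 0.0, -1.0]]
contact_force: [-0.8, 0.4, 4.8]
width: 0.031
finger_force: 32.0
```

>>> servo_tool([
  [0, 0, 0],
  [0, 0, 0],
], yaw=[0, 0])

```text
time_s: 36.15
tool_pos: [0.6567, 0.0132, 0.0287]
ee_rot: [[-0.001, 1.0, 0.0], [1.0, 0.001, -0.0], [-0.0, 0.0, -1.0]]
contact_force: [-1.5, 0.3, 6.0]
width: 0.031
finger_force: 32.0
```

>>> servo_tool([
  [0, 0, -0.3],
  [0, 0, -0.65],
  [0, 0, -1],
], yaw=[0, 0, 0])

```text
time_s: 36.52
tool_pos: [0.656, 0.0131, 0.1081]
ee_rot: [[-0.001, 1.0, -0.001], [1.0, 0.001, -0.0], [-0.0, -0.001, -1.0]]
contact_force: [0.7, -0.9, -0.5]
width: 0.0313
finger_force: 31.6
```

>>> servo_tool([
  [-0.25, -0.3, 0],
  [-0.55, -0.65, 0],
  [-0.86, -1, 0],
], yaw=[0, 0, 0])

```text
time_s: 36.9
tool_pos: [0.5755, -0.0563, 0.1076]
ee_rot: [[-0.001, 1.0, -0.0], [1.0, 0.001, 0.0], [0.0, -0.0, -1.0]]
contact_force: [-0.1, -0.2, -1.4]
width: 0.0318
finger_force: 31.7
```

>>> servo_tool([
  [-0.3, -0.35, 0],
  [-0.6, -0.7, 0],
  [-0.86, -0.98, 0],
  [-0.86, -0.98, 0],
  [-0.86, -0.98, 0],
], yaw=[0, 0, 0, 0, 0])

```text
time_s: 37.52
tool_pos: [0.4992, -0.124, 0.1081]
ee_rot: [[-0.001, 1.0, 0.001], [1.0, 0.001, 0.001], [0.001, 0.001, -1.0]]
contact_force: [0.0, -0.4, -1.9]
width: 0.031
finger_force: 31.7
```

>>> servo_tool([
  [0, 0, 0.25],
  [0, 0, 0.5],
  [0, 0, 0.7],
  [0, 0, 0.84],
  [0, 0, 0.92],
], yaw=[0, 0, 0, 0, 0])

```text
time_s: 38.15
tool_pos: [0.4986, -0.1241, 0.0338]
ee_rot: [[-0.001, 1.0, -0.0], [1.0, 0.001, 0.0], [0.0, -0.0, -1.0]]
contact_force: [-0.0, -0.8, -1.4]
width: 0.0309
finger_force: 31.7
```

>>> servo_tool([
  [0, 0, 0],
  [0, 0, 0],
  [0, 0, 0],
], yaw=[0, 0, 0])

```text
time_s: 38.52
tool_pos: [0.4986, -0.1247, 0.0349]
ee_rot: [[-0.001, 1.0, 0.001], [1.0, 0.001, -0.0], [-0.0, 0.001, -1.0]]
contact_force: [-0.6, 0.2, -2.1]
width: 0.0312
finger_force: 30.7
```

Position is good, about 1 mm above the floor. Lower slightly, release, lift clear and back off for a check.

>>> servo_tool([
  [0, 0, 0.01],
  [0, 0, 0.01],
], yaw=[0, 0])

```text
time_s: 38.78
tool_pos: [0.4983, -0.1246, 0.0338]
ee_rot: [[-0.001, 1.0, 0.0], [1.0, 0.001, -0.0], [-0.0, 0.0, -1.0]]
contact_force: [-0.3, -0.4, -1.1]
width: 0.0312
finger_force: 30.7
```

>>> servo_tool([
  [0, 0, 0],
  [0, 0, 0],
  [0, 0, 0],
  [0, 0, 0],
  [0, 0, 0],
], yaw=[0, 0, 0, 0, 0], claw=-1)

```text
time_s: 39.4
tool_pos: [0.4983, -0.1245, 0.0337]
ee_rot: [[-0.001, 1.0, -0.0], [1.0, 0.001, -0.0], [-0.0, -0.0, -1.0]]
contact_force: [0.7, 0.4, 0.4]
width: 0.0856
finger_force: 0.0
```

>>> servo_tool([
  [0, 0, -0.3],
  [0, 0, -0.65],
  [0, 0, -1],
], yaw=[0, 0, 0])

```text
time_s: 39.78
tool_pos: [0.498, -0.1245, 0.1144]
ee_rot: [[-0.001, 1.0, -0.001], [1.0, 0.001, 0.0], [0.0, -0.001, -1.0]]
contact_force: [-0.4, 0.5, -0.4]
width: 0.0855
finger_force: 0.0
```

>>> servo_tool([
  [0, 0, -0.35],
  [0, 0, -0.7],
  [0, 0, -1],
], yaw=[0, 0, 0])

```text
time_s: 40.15
tool_pos: [0.4981, -0.1245, 0.1947]
ee_rot: [[-0.001, 1.0, 0.0], [1.0, 0.001, -0.0], [-0.0, 0.0, -1.0]]
contact_force: [-0.3, -0.7, 0.4]
width: 0.0853
finger_force: 0.0
```

>>> servo_tool([
  [-0.5, 0, -0.3],
  [-1, 0, -0.5],
], yaw=[0, 0])

```text
time_s: 40.4
tool_pos: [0.4986, -0.205, 0.235]
ee_rot: [[-0.003, 1.0, 0.001], [1.0, 0.003, -0.0], [-0.0, 0.001, -1.0]]
contact_force: [-0.1, -0.1, -0.2]
width: 0.0851
finger_force: 0.0
```

>>> servo_tool([
  [-0.5, 0, 0],
  [-1, 0, 0],
  [-1, 0, 0],
  [-1, 0, 0],
], yaw=[0, 0, 0, 0])

```text
time_s: 40.9
tool_pos: [0.4981, -0.2837, 0.2334]
ee_rot: [[-0.001, 1.0, -0.001], [1.0, 0.001, 0.001], [0.001, -0.001, -1.0]]
contact_force: [0.6, -0.0, 0.0]
width: 0.0853
finger_force: 0.0
```

```bash
python3 - <<'E'
from h import *
snap("scene","s2"); snap("top","t2"); print(manip.get_obs()["time_s"])
a=cv2.imread("pics/t2.png"); b=cv2.imread("pics/s2.png")
cv2.imwrite("pics/end.png",np.vstack([cv2.resize(a[90:260,110:450],(680,340)),cv2.resize(b[110:370,90:450],(360,260))[:, :].copy() if 0 else cv2.resize(b[130:360,110:450],(680,460))])[:800])
E
python3 - <<'E'
import cv2
cv2.imwrite("pics/e1.png",cv2.resize(cv2.imread("pics/s2.png")[120:370,90:450],None,fx=2.2,fy=2.2))
E
```

```text
41.0
```

View pics/e1.png

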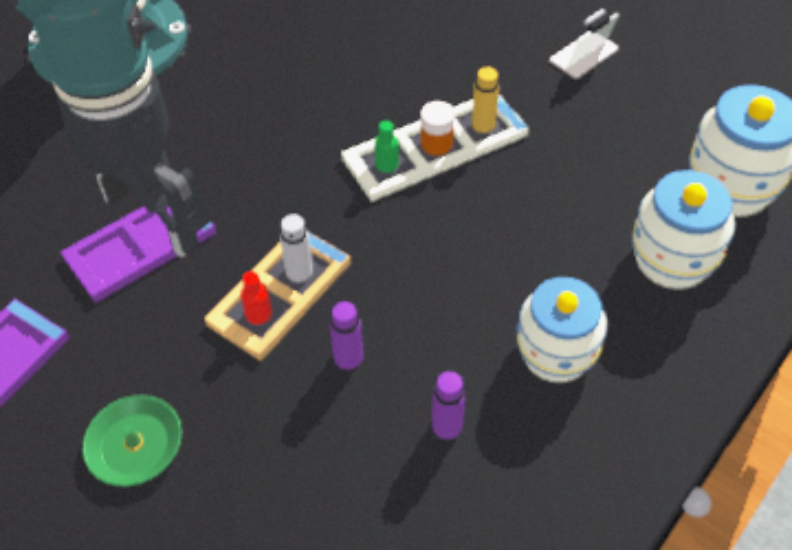

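View pics/t2.png

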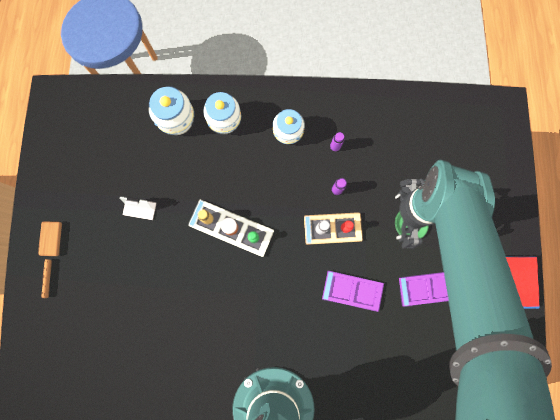

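All five things stand upright in their own wells: brass (205,215), jar (229,227), green (252,238), steel (322,228) and red (348,227). The bystanders haven't moved and the gripper is clear of everything, so I hand the job in.

```bash
python3 -c "from workcell import manip; print(manip.sign_off())"
```

```text
the job is handed in; nothing more can be done
None
```

Both guest kits are made up and handed in at 41 s: all five things stand upright and released in their own wells, and the canister, photo stand and ring tray were not moved; the hand-in gave no verdict.

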